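# Close the treat jar, then offer the fuller of two tins at the cage

### The job

The pecking blocks have just been sorted at the budgie's table: first put the lid back on the glass jar so that it sits fully home and let go of it, then lift the two look-alike closed tins one at a time to feel which is heavier (that one holds the fresh block). Stand the lighter tin upright on the turntable again and finish while still holding the heavier one, upright and still, about a hand's breadth above the middle of the wooden landing board in front of the cage. Set things down rather than dropping them, and leave the bowl, the perch and the scoop where they are.

Things in the scene. Friction and masses are not known exactly. Their poses are not given: they have to be found in the camera images.
- turntable: white plastic turntable, a flat disc 380 mm across on a smaller grey foot; origin on its axis at table height, top face 28 mm above the origin. It turns about its upright axis only against a stiff bearing (0.4 N m), so it stays put in normal handling. Jar, lid and both tins start on it in any order, about 115 mm from its axis, one in each quarter
- jar: open glass jar, upright cylinder 90 mm outside diameter, 120 mm tall, wall 5 mm (mouth 80 mm wide), loose, 0.5 kg, standing on the turntable with brown blocks inside; origin at the centre of its underside, z up
- lid: the jar's round wooden lid, 0.12 kg, lying plug down on the turntable: cork plug 68 mm diameter and 12 mm high below, flange 96 mm diameter and 12 mm thick above it, upright round knob 26 mm diameter and 36 mm high on top; origin at the centre of the plug's underside, knob top 60 mm above it. Fully home the flange rests on the jar's rim, so the lid's origin is 108 mm above the jar's origin
- tin_a: one of two identical closed aluminium tins, upright cylinder 54 mm diameter, 90 mm tall with a flat top, closed for good, standing on the turntable; origin at the centre of its underside, z up. A hidden block lies loose inside: one tin weighs 0.09 to 0.13 kg in all and the other 0.29 to 0.36 kg, and which one is the heavy one changes from start to start
- tin_b: the other tin, same in every outward way as tin_a
- cage: wire budgie cage 400 mm wide (its x) by 280 mm deep (its y), 360 mm tall, fixed to the table together with its landing board. Origin at table height under the middle of the board; the cage's near wall stands 130 mm from there along the body's -y
- board_mid (a point): middle of the landing board's top face, 60 mm above the table, z up. The board is plain pale wood, 180 mm square, and is fixed on the open side of the cage towards the turntable; open air above it
- bowl: small green silicone bowl, 72 mm across, 30 mm tall, loose at the middle of the turntable; origin at the centre of its underside; to be left alone
- perch: wooden T-shaped table perch, 160 mm tall, foot 84 mm across, crossbar 160 mm along its y; origin at the centre of its underside; to be left alone
- scoop: steel scoop lying on the table, 170 mm long, 31 mm tall, handle towards its -x; origin at the table where handle and pan meet; to be left alone
Not all that is in view belongs to the job. What is shaped like the lid but purple or red is not meant. Leave any blue or purple look-alike of the tin_a alone.

How it is judged:
On the way, in this order (a step that is already met when the one before it is completed fails the run):
1. the lid sits fully home on the standing jar and is let go (horizontal distance between lid and jar below 0.009 m and z of lid in the frame of jar between 0.103 and 0.112 m and angle between the z axis of lid and the z axis of jar, either way round below 0.08 rad and contact force between lid and the fingers below 0.05 N and angle between jar's own z axis and vertical below 0.08 rad), for 0.2 s.
2. the lighter tin is lifted clear of the turntable in the fingers while the heavier one (it presses on the turntable with more than 2 N) stands there ((((z of tin_a in the frame of turntable above 0.055 m and contact force between tin_a and the fingers above 0.5 N and contact force between tin_a and turntable below 0.05 N) and contact force between tin_b and turntable above 2 N) or ((z of tin_b in the frame of turntable above 0.055 m and contact force between tin_b and the fingers above 0.5 N and contact force between tin_b and turntable below 0.05 N) and contact force between tin_a and turntable above 2 N))), for 0.2 s.
At the end, for the whole second after the job is handed in: Lid home on the upright jar (within 9 mm), let go. Lighter tin (under 2 N) upright, released, at rest on the turntable. Heavier tin held still in the fingers, within 0.2 rad of upright, underside 40 to 180 mm above the board, within 50 mm of its middle, touching no board or cage (all of step 1 and ((horizontal distance between tin_a and board_mid below 0.05 m and z of tin_a in the frame of board_mid between 0.04 and 0.18 m and angle between tin_a's own z axis and vertical below 0.2 rad and linear speed of tin_a below 0.03 m/s and contact force between tin_a and the fingers above 0.5 N and contact force between tin_a and cage below 0.05 N and z of tin_b in the frame of turntable between 0.024 and 0.032 m and angle between tin_b's own z axis and vertical below 0.1 rad and horizontal distance between tin_b and turntable below 0.19 m and linear speed of tin_b below 0.02 m/s and contact force between tin_b and the fingers below 0.05 N and contact force between tin_b and turntable between 0.4 and 2 N) or (horizontal distance between tin_b and board_mid below 0.05 m and z of tin_b in the frame of board_mid between 0.04 and 0.18 m and angle between tin_b's own z axis and vertical below 0.2 rad and linear speed of tin_b below 0.03 m/s and contact force between tin_b and the fingers above 0.5 N and contact force between tin_b and cage below 0.05 N and z of tin_a in the frame of turntable between 0.024 and 0.032 m and angle between tin_a's own z axis and vertical below 0.1 rad and horizontal distance between tin_a and turntable below 0.19 m and linear speed of tin_a below 0.02 m/s and contact force between tin_a and the fingers below 0.05 N and contact force between tin_a and turntable between 0.4 and 2 N))); the arm keeps its last pose, push and grip.
It fails at once if the bowl, the perch or the scoop is moved more than 30 mm (distance of any of bowl, perch, scoop from where it was at the start of the episode above 0.03 m).
It fails at once if the lid or a tin is dropped (falls free from more than about 25 mm) ((contact force between lid and the fingers below 0.02 N and linear speed of lid above 0.7 m/s) or (contact force between tin_a and the fingers below 0.02 N and linear speed of tin_a above 0.7 m/s) or (contact force between tin_b and the fingers below 0.02 N and linear speed of tin_b above 0.7 m/s)).
It also fails if it takes over 72 s, if anything falls off the work surface, if the arm or the gripper's body presses on something with over 40 N, if the wrist force passes 120 N, or if a joint passes its speed limit or range.

### The arm

A 6-joint arm with a two-finger parallel gripper is mounted at the origin on the work surface. World frame = base frame: x ahead of the robot, y to its left, z up, the work surface at z = 0. Lengths are in m, angles in rad, forces in N, time in s.
With the tool pointing down it reaches from about 0.25 to 0.725 m from the base axis. Payload 4 kg.
Tool frame: the origin (TCP) lies midway between the tips of the shut fingers; the grasp point (between the pads) lies 19 mm behind it; z points along the fingers, y is the direction in which the jaws open and shut (so a half turn about z gives the same grasp; the last joint's range is limited). The gripper opens to 85 mm and grips with 20 to 120 N. Pads are 22 mm wide; open, the fingers measure 114 mm over their backs; the gripper's body (76 mm by 85 mm) begins 54 mm behind the grasp point. The pads swing forward as they close: fully open they stand 13 mm farther back than shut.
Start: joints at [-1.255, 0.241, 0.005, 1.335, 0, 1.571], TCP at [0.155, -0.475, 0.231] pointing down, gripper open.
Joint ranges: [-2.72, 2.72], [-1.05, 1.87], [-1.09, 1.28], [-1.99, 2.15], [-1.42, 1.44], [-3.14, 3.14]. Speed limits (rad/s): [2.79, 2.79, 3.14, 3.14, 3.14, 3.14].

### API

Orientations are given as a unit quaternion [x, y, z, w].
In Python, from workcell import monitor, cams, order gives the robot as it stands.
- The arm moves only by the tool send_rows, never from a script. Its argument "moves" is a list of rows, each a list of 4 numbers: the shift along the tool's x, y, z as a fraction of full scale, then the turn about the tool's z as a fraction of full scale. A call has 1 to 20 rows; each row shifts and turns the commanded pose from where the row before left it, along the tool's axes as they then stand; what a row does not reach is not made up. Full scale, the value 1, is 100 cm for a shift and 0.1 rad for a turn. A row lasts 1/10 s, in which the tool goes at most 50 mm and 8.59 degrees, less where a joint would pass 70% of its speed; a pose out of reach is approached as far as the arm can. A call with a number of a shift or a turn outside -1 to 1 is refused whole. A call with a gripper value outside its range is refused whole. "claw" is the gripper's target within -1 to 1 (fully open at 1, half-way at 0, shut at -1), set as the call begins (left out, the last holds). The fingers move at their own pace and stop on an object; the grip force is fixed at half the most. Time passes only in rows, so rows that do not move let the fingers close. It gives the time, the measured TCP pose, the force and the opening at its end, in the units of the state.
- monitor.get_obs(): the state, without advancing time (a new reading comes with each control period).
- cams.camera(name): name is "scene" or "top" or "wrist"; returns (picture, depth): 480x640x3 uint8, blue, green, red; 480x640 float32, m along the optical axis (not along the pixel's ray), 0 where there is no reading.
- cams.camera_info(name): a dict with "intrinsics" (3x3 intrinsics, pixels), "distortion" ([k1, k2, p1, p2, k3] as OpenCV has them; the pictures are not rectified), "T" (4x4, takes a point from camera to world coordinates); the wrist camera has in their place "mount" (4x4, takes a point from camera to tool coordinates, whose origin is the TCP and whose axes are the flange's). Camera axes: x right, y up, looking along -z (the intrinsics and any distortion apply to the point x, -y, -z); pixel columns grow to the right and rows downward; lengths in m; the calibration is good to about 2 mm. A picture is of the moment at which its call begins: read the wrist's pose just before it. camera_info takes no time and is no camera call.
- order.job_done(): hands the job in, once; it reports no verdict.
The state is a dict: "clock": time; "joint_pos": joint angles; "joint_vel": joint speeds; "tau": joint torques, N m; "eef_pos": TCP position; "tool_rot": TCP orientation; "ft_force": force on the tool from outside, world axes, zero at the start; "ft_torque": the same for the moment, N m; "grip_width": finger opening in m.
Only numpy, scipy, OpenCV 4.12 (cv2) and the standard library are available. Lean on these libraries where they do the work, as an engineer would, in place of code of your own. Each camera call takes 0.05 s, during which the arm holds its last target.

## Working session

There is one attempt and no reset: what is moved stays moved. The work goes in short steps, Python scripts to look and compute and a tool call to move; the robot and the scene stay as the last step left them, time stands still between calls to the robot, and variables do not carry over. Pictures are saved under pics/ and viewed, and the job is handed in when it is done.

Besides the shell and the picture viewer there is one more tool, called by a JSON object that holds its "api" and its "payload", one argument or row to a line. send_rows: Moves the arm, as the interface text tells. Its arguments: {"type":"object","properties":{"moves":{"type":"array","items":{"type":"array","items":{"type":"number","minimum":-1,"maximum":1}}},"claw":{"type":"number"}},"required":["moves"]}

```bash
mkdir -p pics; ls
python3 - <<'E'
from workcell import monitor,cams,order
import cv2,numpy as np
o=monitor.get_obs();print(o)
for n in ("scene","top"):
    p,d=cams.camera(n);cv2.imwrite(f"pics/{n}0.png",p);np.save(f"pics/{n}0.npy",d)
    print(n,cams.camera_info(n))
print(cams.camera_info("wrist"))
E
```

```text
pics
{'clock': 0.0, 'joint_pos': array([-1.25501377e+00,  2.41415299e-01,  3.72919848e-03,  1.33518455e+00,
        3.53531404e-05,  1.57081892e+00]), 'joint_vel': array([-0.00042317, -0.00095363,  0.00154703,  0.00058344,  0.00185534,
        0.00060182]), 'tau': array([-4.64331570e-04, -3.72319436e+01,  2.52406508e+01,  1.68948137e-02,
        4.15154238e-05,  8.95971297e-07]), 'eef_pos': array([ 0.15509669, -0.47468055,  0.23041368]), 'tool_rot': array([ 9.87562294e-01,  1.57224808e-01, -1.45634401e-04, -1.02703982e-03]), 'ft_force': array([ 0.71659488,  0.94460982, -0.59918408]), 'ft_torque': array([ 0.03210025, -0.00998822, -0.01823627]), 'grip_width': 0.08547035841690181}
scene {'intrinsics': array([[611.46018715,   0.        , 322.23951123],
       [  0.        , 611.46018715, 241.64324753],
       [  0.        ,   0.        ,   1.        ]]), 'distortion': array([-0.16696506,  0.        ,  0.        ,  0.        ,  0.        ]), 'T': array([[ 0.67654521, -0.45576381,  0.57841674,  1.27724487],
       [ 0.73617123,  0.39896377, -0.54669903, -0.56614504],
       [ 0.01839831,  
[... 523 characters left out ...]
,  0.98217018,  1.34690957],
       [ 0.        ,  0.        ,  0.        ,  1.        ]])}
{'intrinsics': array([[334.95564475,   0.        , 319.33869882],
       [  0.        , 334.95564475, 242.94921533],
       [  0.        ,   0.        ,   1.        ]]), 'distortion': array([-0.00125922,  0.        ,  0.        ,  0.        ,  0.        ]), 'mount': array([[ 4.52457218e-04,  9.48160299e-01,  3.17792138e-01,
         8.18409557e-02],
       [ 9.99999352e-01, -7.60996334e-04,  8.46747149e-04,
        -4.32871770e-04],
       [ 1.04469068e-03,  3.17791549e-01, -9.48160029e-01,
        -1.42408122e-01],
       [ 0.00000000e+00,  0.00000000e+00,  0.00000000e+00,
         1.00000000e+00]])}
```

View pics/scene0.png

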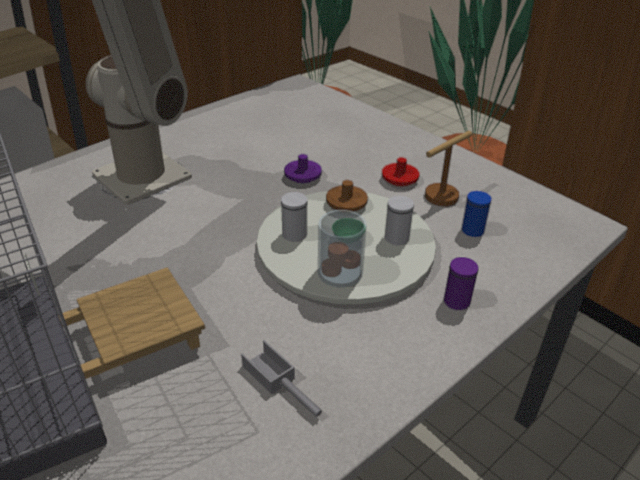

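View pics/top0.png

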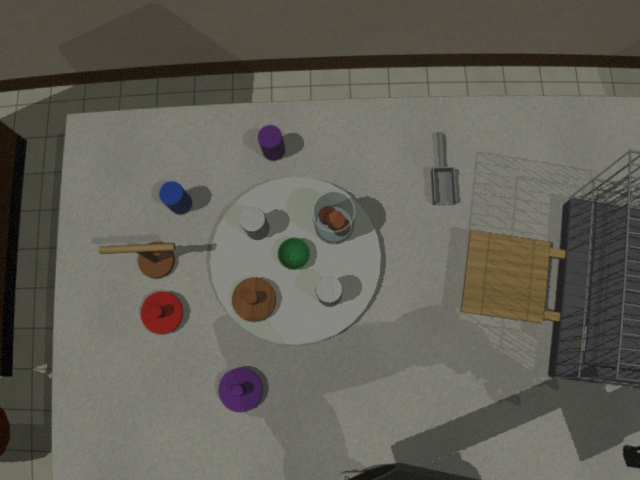

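The scene holds the brown wooden lid at top (254,298) / scene (347,195). The red lid (top 161,312) and the purple lid (240,390) are decoys. The silver tins are at top (253,222) and (330,290); the blue (175,197) and purple (271,142) tins are decoys. The jar is at (334,217) with brown blocks inside, and the board at (507,276). Next I measure, with an enlarged crop.

```bash
cat > h.py <<'E'
from workcell import monitor,cams,order
import cv2,numpy as np
def ray(n,uv,info=None):
    i=info or cams.camera_info(n)
    q=cv2.undistortPoints(np.array(uv,float).reshape(-1,1,2),i["intrinsics"],np.array(i["distortion"])).reshape(-1,2)
    d=np.c_[q[:,0],-q[:,1],-np.ones(len(q))]
    T=i["T"]; return T[:3,3],d@T[:3,:3].T
def plane(n,uv,z,info=None):
    o,d=ray(n,uv,info); return o+d*((z-o[2])/d[:,2])[:,None]
def pts(n,depth,info=None):
    v,u=np.nonzero(depth>0); i=info or cams.camera_info(n)
    o,d=ray(n,np.c_[u,v],i); P=np.zeros(depth.shape+(3,)); P[v,u]=o+d*depth[v,u][:,None]; return P
def circ(P):
    A=np.c_[2*P[:,:2],np.ones(len(P))]; s=np.linalg.lstsq(A,(P[:,:2]**2).sum(1),rcond=None)[0]
    return s[:2],np.sqrt(s[2]+s[0]**2+s[1]**2)
E
python3 - <<'E'
from h import *
p=cv2.imread("pics/top0.png");d=np.load("pics/top0.npy");P=pts("top",d)
c=p[160:360,190:400];cv2.imwrite("pics/crop0.png",cv2.resize(c,(798,760))[:600] if 0 else cv2.resize(c,(630,600),interpolation=cv2.INTER_CUBIC))
hsv=cv2.cvtColor(p,cv2.COLOR_BGR2HSV)
Z=P[...,2]
for nm,(u,v),r,zl,zh in [("lidflange",(254,298),30,.045,.057),("knob",(254,298),30,.075,.1),("jar",(334,217),30,.135,.16),("tinL",(253,222),25,.108,.13),("tinR",(330,290),25,.108,.13),("board",(507,276),60,.05,.07),("bowl",(293,253),22,.05,.07),("perch",(135,250),45,.1,.2)]:
    m=np.zeros(Z.shape,np.uint8);cv2.circle(m,(u,v),r,255,-1)
    m=(m>0)&(Z>zl)&(Z<zh);
    if m.sum()<10: print(nm,m.sum());continue
    Q=P[m]; cc=cv2.convexHull(np.argwhere(m)[:,::-1].astype(np.int32)).reshape(-1,2)
    b=P[cc[:,1],cc[:,0]]; print(nm,m.sum(),Q.mean(0).round(4),"z med",np.median(Q[:,2]).round(4),"circ",circ(b), "ext",Q.min(0).round(3),Q.max(0).round(3), cv2.minAreaRect(Q[:,:2].astype(np.float32)))
m=np.zeros(Z.shape,np.uint8);cv2.circle(m,(295,258),95,255,-1);m=(m>0)&(Z>.018)&(Z<.038);cc=cv2.convexHull(np.argwhere(m)[:,::-1].astype(np.int32)).reshape(-1,2);print("tt",circ(P[cc[:,1],cc[:,0]]),np.median(P[m][:,2]))
for z,uv in [(.028,(295,258)),(.118,(253,215)),(.118,(329,284)),(.088,(254,293)),(.148,(334,214)),(.06,(507,276))]: print(uv,plane("top",uv,z).round(4))
E
```

```text
lidflange 1364 [0.467  0.27   0.0516] z med 0.0517 circ (array([0.4676791 , 0.27097331]), np.float64(0.047523782266119155)) ext [0.42  0.224 0.045] [0.515 0.318 0.057] ((0.46761229634284973, 0.27088451385498047), (0.09467890113592148, 0.09369021654129028), 42.77769470214844)
knob 123 [0.4668 0.2711 0.087 ] z med 0.0872 circ (array([0.46707039, 0.2713408 ]), np.float64(0.012427204691373938)) ext [0.454 0.259 0.076] [0.479 0.284 0.093] ((0.46709948778152466, 0.27138209342956543), (0.024039221927523613, 0.024649865925312042), 14.445857048034668)
jar 423 [0.6314 0.0935 0.1458] z med 0.1466 circ (array([0.63133744, 0.09371298]), np.float64(0.044795036474070286)) ext [0.586 0.049 0.135] [0.676 0.137 0.154] ((0.6312564611434937, 0.09324510395526886), (0.08738971501588821, 0.08977988362312317), 88.36377716064453)
tinL 542 [0.6277 0.2638 0.1172] z med 0.1173 circ (array([0.62841031, 0.2641287 ]), np.float64(0.027019048568845072)) ext [0.601 0.237 0.108] [0.656 0.292 0.124] ((0.6279832720756531, 0.2640123963356018), (0.054530397057533264, 0.05306491628289223), 23.70688819885254)
tinR 561 [0.47
[... 680 characters left out ...]
   0.219 0.065] ((0.5632807612419128, 0.1829962432384491), (0.06999383866786957, 0.07014797627925873), 73.5213623046875)
perch 625 [0.5663 0.4972 0.1517] z med 0.1537 circ (array([0.54735434, 0.49776113]), np.float64(0.07296730743792575)) ext [0.558 0.418 0.1  ] [0.577 0.578 0.162] ((0.5674743056297302, 0.49841707944869995), (0.01704743318259716, 0.15995246171951294), 0.7054198980331421)
tt (array([0.55822216, 0.18220508]), np.float64(0.18924586874392282)) 0.027812494599289028
(295, 258) [[0.5585 0.1812 0.028 ]]
(253, 215) [[0.6359 0.2612 0.118 ]]
(329, 284) [[0.4863 0.1069 0.118 ]]
(254, 293) [[0.4761 0.2641 0.088 ]]
(334, 214) [[0.6245 0.0923 0.148 ]]
(507, 276) [[ 0.4989 -0.2755  0.06  ]]
```

View pics/crop0.png

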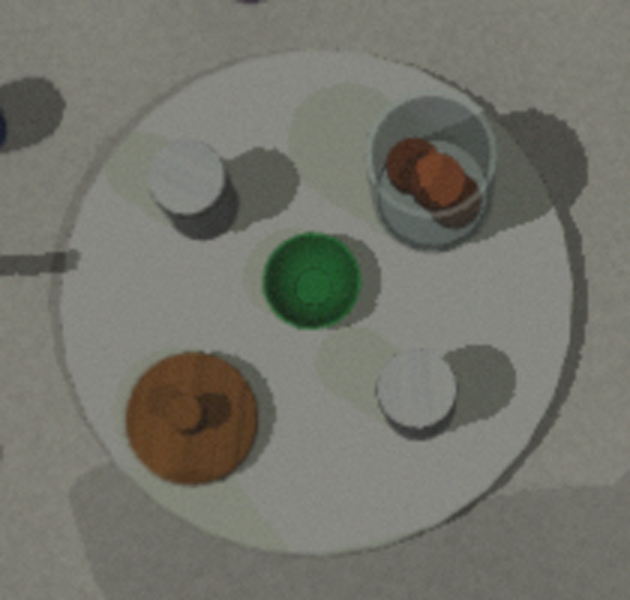

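The crop confirms four things on the turntable: the brown lid, the jar, the two plain silver tins and the bowl. Positions are consistent with 115 mm from the axis. Moving to above the lid, turning to yaw 0 first.

{"api": "send_rows", "payload": {
  "moves": [
    [0,0,0,0.79],
    [0,0,0,0.79],
    [0,0,0,0.79],
    [0,0,0,0.79],
    [0.0125,-0.03,0,0],
    [0.0125,-0.03,0,0],
    [0.0125,-0.03,0,0],
    [0.0125,-0.03,0,0],
    [0.0125,-0.03,0,0],
    [0.0125,-0.03,0,0],
    [0.0125,-0.03,0,0],
    [0.0125,-0.03,0,0],
    [0.0125,-0.03,0,0],
    [0.0125,-0.03,0,0],
    [0.0125,-0.03,0,0],
    [0.0125,-0.03,0,0],
    [0.0125,-0.03,0,0],
    [0.0125,-0.03,0,0],
    [0.0125,-0.03,0,0],
    [0.0125,-0.03,0,0]
  ],
  "claw": 1
}}

```text
clock: 2.1
eef_pos: [0.3553, 0.003, 0.2311]
tool_rot: [1.0, 0.003, -0.0, -0.001]
ft_force: [0.1, -0.7, -0.3]
grip_width: 0.0857
```

{"api": "send_rows", "payload": {
  "moves": [
    [0.011,-0.027,0,0],
    [0.011,-0.027,0,0],
    [0.011,-0.027,0,0],
    [0.011,-0.027,0,0],
    [0.011,-0.027,0,0],
    [0.011,-0.027,0,0],
    [0.011,-0.027,0,0],
    [0.011,-0.027,0,0],
    [0.011,-0.026,0,0],
    [0.011,-0.026,0,0],
    [0,0,0.02,0],
    [0,0,0.02,0],
    [0,0,0.02,0],
    [0,0,0.02,0],
    [0,0,0.02,0],
    [0,0,0,0],
    [0,0,0,0],
    [0,0,0,0]
  ]
}}

```text
clock: 3.9
eef_pos: [0.4574, 0.1297, 0.1494]
tool_rot: [0.993, 0.096, -0.006, -0.065]
ft_force: [-0.2, 0.1, -0.1]
grip_width: 0.085
```

```bash
cat >> h.py <<'E'
from scipy.spatial.transform import Rotation as R
def wrist():
    o=monitor.get_obs(); p,d=cams.camera("wrist"); i=cams.camera_info("wrist")
    T=np.eye(4);T[:3,:3]=R.from_quat(o["tool_rot"]).as_matrix();T[:3,3]=o["eef_pos"]
    i=dict(i);i["T"]=T@i["mount"]; return o,p,d,i
E
python3 - <<'E'
from h import *
o,p,d,i=wrist();cv2.imwrite("pics/w1.png",p);P=pts("w",d,i)
print(o["eef_pos"],R.from_quat(o["tool_rot"]).as_matrix().round(4))
c=(np.hypot(P[...,0]-.467,P[...,1]-.271)<.03)
m=c&(P[...,2]>.08)&(P[...,2]<.096)
print(m.sum(),P[m].mean(0),P[m].min(0),P[m].max(0))
m=(np.hypot(P[...,0]-.467,P[...,1]-.271)<.06)&(P[...,2]>.046)&(P[...,2]<.058);print(P[m].min(0),P[m].max(0))
E
```

```text
[0.45738735 0.12970954 0.1494383 ] [[ 0.9813  0.1907 -0.0242]
 [ 0.1922 -0.9728  0.129 ]
 [ 0.001  -0.1312 -0.9914]]
1257 [0.4706977  0.26843765 0.08693056] [0.45668043 0.25735755 0.08000067] [0.4823522  0.28316286 0.08978899]
[0.42224856 0.22252119 0.0460211 ] [0.51718639 0.31873635 0.0579355 ]
```

View pics/w1.png

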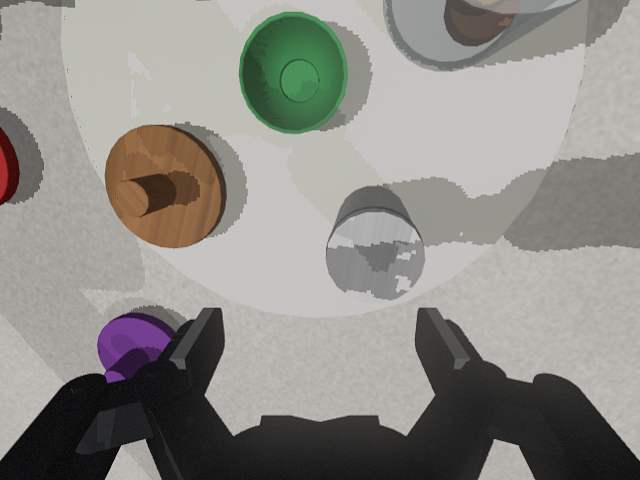

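The picture shows the lid at (165,185) and the tin at (375,250), but the tool is tilted and short of its target. Checking the joints.

Run:
```python
from h import *
o=monitor.get_obs();print({k:np.round(v,3) for k,v in o.items()})
```

```text
{'clock': np.float64(3.95), 'joint_pos': array([ 0.192,  0.245, -0.218,  1.107,  0.132,  3.141]), 'joint_vel': array([-0.001, -0.005, -0.005, -0.005,  0.001, -0.   ]), 'tau': array([ 2.3000e-02, -3.5175e+01,  2.3173e+01,  1.8000e-02,  4.2200e-01,
        0.0000e+00]), 'eef_pos': array([0.457, 0.13 , 0.15 ]), 'tool_rot': array([ 0.993,  0.096, -0.006, -0.065]), 'ft_force': array([ 0.675, -0.332, -0.109]), 'ft_torque': array([-0.079, -0.032,  0.022]), 'grip_width': np.float64(0.085)}
```

Joint 6 reached its limit, because q6 = q1 + π − yaw. I will turn the other way, to a yaw of about π/2, which keeps joint 6 in mid-range.

{"api": "send_rows", "payload": {
  "moves": [
    [0,0,-0.02,-0.5],
    [0,0,-0.02,-0.5],
    [0,0,-0.02,-0.5],
    [0,0,-0.02,-0.5],
    [0,0,0,-0.7],
    [0,0,0,-0.7]
  ]
}}

```text
clock: 4.55
eef_pos: [0.4596, 0.1192, 0.2298]
tool_rot: [0.962, 0.264, 0.007, -0.065]
ft_force: [0.4, -0.2, -0.2]
grip_width: 0.0855
```

Run:
```python
from h import *
o=monitor.get_obs();print({k:np.round(v,3) for k,v in o.items()});print(R.from_quat(o["tool_rot"]).as_matrix().round(4))
```

```text
{'clock': np.float64(4.55), 'joint_pos': array([ 0.17 ,  0.189, -0.071,  1.31 ,  0.132,  2.775]), 'joint_vel': array([ 0.001,  0.01 , -0.021, -0.002, -0.002, -0.693]), 'tau': array([-4.7000e-02, -3.5225e+01,  2.5730e+01, -4.0000e-03,  4.2700e-01,
        5.7800e-01]), 'eef_pos': array([0.46 , 0.119, 0.23 ]), 'tool_rot': array([ 0.962,  0.264,  0.007, -0.065]), 'ft_force': array([ 0.374, -0.168, -0.228]), 'ft_torque': array([-0.131, -0.038, -0.045]), 'grip_width': np.float64(0.085)}
[[ 0.8602  0.5095 -0.0218]
 [ 0.5078 -0.8517  0.1293]
 [ 0.0473 -0.1223 -0.9914]]
```

The 0.13 rad tilt stayed in the command. If I turn the tool so its jaw axis is horizontal, the tilt lies along the pads and upright objects stay upright. A turn of about −1.2 rad does this and keeps joint 6 mid-range.

{"api": "send_rows", "payload": {
  "moves": [
    [0,0,0,-0.8],
    [0,0,0,-0.8],
    [0,0,0,-0.8],
    [0,0,0,-0.8],
    [0,0,0,-0.8],
    [0,0,0,-0.8],
    [0,0,0,-0.8],
    [0,0,0,-0.8],
    [0,0,0,-0.8],
    [0,0,0,-0.8],
    [0,0,0,-0.8],
    [0,0,0,-0.8],
    [0,0,0,-0.8],
    [0,0,0,-0.8],
    [0,0,0,0],
    [0,0,0,0]
  ]
}}

```text
clock: 6.15
eef_pos: [0.4588, 0.1192, 0.2283]
tool_rot: [0.676, 0.734, 0.039, -0.053]
ft_force: [0.4, -0.2, -0.5]
grip_width: 0.0854
```

```bash
cat > go.py <<'E'
import sys
from h import *
o=monitor.get_obs();M=R.from_quat(o["tool_rot"]).as_matrix();p=o["eef_pos"]
print(o["clock"],p.round(4),"grip",round(float(o["grip_width"]),4),"q",o["joint_pos"].round(2),"ft",o["ft_force"].round(2));print(M.round(4), "turn",np.arctan2(-M[2,1],M[2,0]) if abs(M[2,0])>1e-4 else 0, "turnfix", np.arctan(M[2,1]/M[2,0]))
prev=p
for a in sys.argv[1:]:
    t=np.array(eval(a)); print(t,"tool shift from prev",(M.T@(t-prev)).round(4)); prev=t
E
python3 go.py "(.467,.271,.23)" "(.467,.271,.056)"
```

```text
6.15 [0.4588 0.1192 0.2283] grip 0.0854 q [ 0.17  0.19 -0.07  1.31  0.13  1.66] ft [ 0.4  -0.22 -0.49]
[[-0.0792  0.9966 -0.0247]
 [ 0.9883  0.0817  0.1287]
 [ 0.1302 -0.0142 -0.9914]] turn 0.10873647796718114 turnfix -0.10873647796718112
[0.467 0.271 0.23 ] tool shift from prev [0.1496 0.0206 0.0177]
[0.467 0.271 0.056] tool shift from prev [-0.0227  0.0025  0.1725]
```

{"api": "send_rows", "payload": {
  "moves": [
    [0,0,0,-0.55],
    [0,0,0,-0.55],
    [0,0,0,0]
  ]
}}

```text
clock: 6.45
eef_pos: [0.4586, 0.1192, 0.2279]
tool_rot: [0.635, 0.77, 0.042, -0.051]
ft_force: [0.8, 0.1, 0.1]
grip_width: 0.0852
```

```bash
python3 go.py "(.467,.271,.14)" "(.467,.271,.056)"
```

```text
6.45 [0.4586 0.1192 0.2279] grip 0.0852 q [ 0.17  0.19 -0.07  1.31  0.13  1.55] ft [0.8  0.13 0.15]
[[-1.885e-01  9.817e-01 -2.550e-02]
 [ 9.733e-01  1.902e-01  1.285e-01]
 [ 1.310e-01 -6.000e-04 -9.914e-01]] turn 0.004607941525203113 turnfix -0.004607941525203113
[0.467 0.271 0.14 ] tool shift from prev [0.1347 0.0372 0.1065]
[0.467 0.271 0.056] tool shift from prev [-0.011   0.0001  0.0833]
```

{"api": "send_rows", "payload": {
  "moves": [
    [0.0135,0.0037,0.0106,0],
    [0.0135,0.0037,0.0106,0],
    [0.0135,0.0037,0.0106,0],
    [0.0135,0.0037,0.0106,0],
    [0.0135,0.0037,0.0106,0],
    [0.0135,0.0037,0.0106,0],
    [0.0135,0.0037,0.0106,0],
    [0.0135,0.0037,0.0106,0],
    [0.0135,0.0037,0.0106,0],
    [0.0135,0.0037,0.0106,0],
    [0,0,0,0],
    [0,0,0,0]
  ]
}}

```text
clock: 7.65
eef_pos: [0.4661, 0.2715, 0.1397]
tool_rot: [0.634, 0.77, 0.041, -0.051]
ft_force: [-0.1, -0.1, -0.5]
grip_width: 0.0853
```

```bash
python3 - <<'E'
from h import *
o,p,d,i=wrist();cv2.imwrite("pics/w2.png",p);P=pts("w",d,i)
for zl,zh in ((.08,.096),(.046,.058)):
    m=(np.hypot(P[...,0]-.467,P[...,1]-.271)<.06)&(P[...,2]>zl)&(P[...,2]<zh);print(m.sum(),P[m].mean(0),P[m].min(0),P[m].max(0))
E
python3 go.py "(.467,.2735,.058)"
```

```text
1266 [0.46891776 0.27231852 0.08727998] [0.45642456 0.2587563  0.08007616] [0.48182856 0.28417048 0.08976052]
11027 [0.46855877 0.27417777 0.05166151] [0.42147926 0.2239829  0.04616241] [0.5169814  0.31917249 0.05790113]
7.7 [0.4663 0.2712 0.1401] grip 0.0851 q [ 0.46  0.35 -0.1   1.09  0.13  1.84] ft [-0.88 -1.17  0.53]
[[-0.1897  0.9815 -0.0263]
 [ 0.9731  0.1915  0.128 ]
 [ 0.1307 -0.0013 -0.9914]] turn 0.010254841274087996 turnfix -0.010254841274087994
[0.467  0.2735 0.058 ] tool shift from prev [-0.0086  0.0012  0.0817]
```

View pics/w2.png

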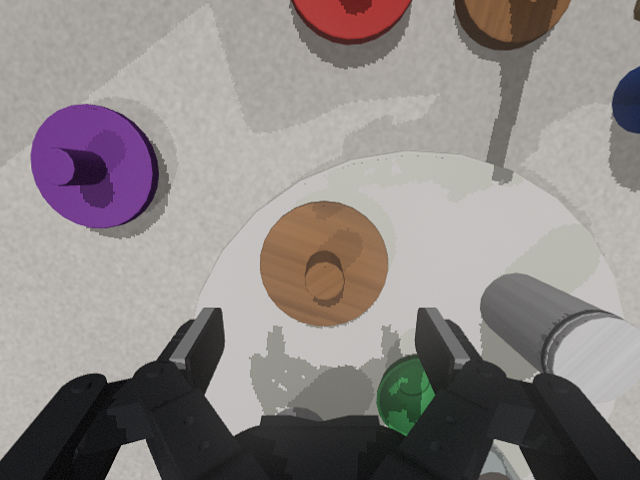

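The brown lid is centred between the fingers, knob at (325,280), and the red and purple lids are well clear. Descending.

{"api": "send_rows", "payload": {
  "moves": [
    [-0.001,0.0003,0.01,0],
    [-0.001,0.0003,0.01,0],
    [-0.001,0.0003,0.01,0],
    [-0.001,0.0003,0.01,0],
    [-0.001,0.0003,0.01,0],
    [-0.001,0.0003,0.01,0],
    [-0.001,0.0003,0.01,0],
    [-0.001,0.0003,0.01,0],
    [0,0,0.002,0],
    [0,0,0,0]
  ]
}}

```text
clock: 8.7
eef_pos: [0.4678, 0.2743, 0.0572]
tool_rot: [0.635, 0.77, 0.041, -0.051]
ft_force: [0.2, 0.4, 0.9]
grip_width: 0.085
```

{"api": "send_rows", "payload": {
  "moves": [
    [0,0,0,0],
    [0,0,0,0],
    [0,0,0,0],
    [0,0,0,0],
    [0,0,0,0],
    [0,0,0,0],
    [0,0,0,0]
  ],
  "claw": -1
}}

```text
clock: 9.4
eef_pos: [0.4685, 0.2746, 0.0583]
tool_rot: [0.635, 0.77, 0.042, -0.051]
ft_force: [0.1, -1.2, 3.4]
grip_width: 0.0244
```

```bash
python3 go.py "(.467,.2735,.058)"
python3 - <<'E'
from h import *
o,p,d,i=wrist();cv2.imwrite("pics/w3.png",p)
E
```

```text
9.4 [0.4685 0.2746 0.0583] grip 0.0244 q [ 0.46  0.44 -0.2   0.9   0.13  1.84] ft [ 0.05 -1.16  3.41]
[[-0.1896  0.9815 -0.0251]
 [ 0.973   0.1913  0.129 ]
 [ 0.1314 -0.     -0.9913]] turn 4.306643516461431e-05 turnfix -4.306643516461431e-05
[0.467  0.2735 0.058 ] tool shift from prev [-0.0008 -0.0017  0.0002]
```

View pics/w3.png

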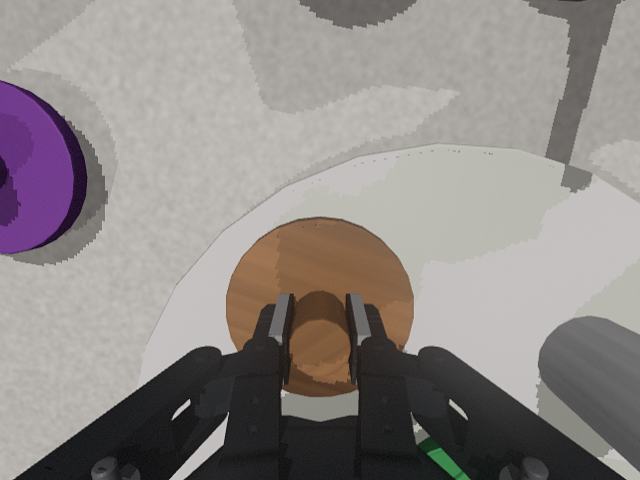

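The knob is gripped at (320,345). Lifting, then moving above the jar.

{"api": "send_rows", "payload": {
  "moves": [
    [0.001,0,-0.0075,0],
    [0.002,0,-0.015,0],
    [0.002,0,-0.015,0],
    [0.002,0,-0.015,0],
    [0.002,0,-0.015,0],
    [0.002,0,-0.015,0],
    [0.002,0,-0.015,0],
    [0.002,0,-0.015,0],
    [0.002,0,-0.015,0],
    [0.002,0,-0.015,0],
    [0.001,0,-0.0075,0],
    [0,0,0,0]
  ]
}}

```text
clock: 10.65
eef_pos: [0.4686, 0.2749, 0.21]
tool_rot: [0.634, 0.77, 0.042, -0.051]
ft_force: [0.1, -0.1, -1.8]
grip_width: 0.0245
```

{"api": "send_rows", "payload": {
  "moves": [
    [-0.007,0.004,-0.001,0],
    [-0.014,0.009,-0.002,0],
    [-0.017,0.0105,-0.0022,0],
    [-0.017,0.0105,-0.0022,0],
    [-0.017,0.0105,-0.0022,0],
    [-0.017,0.0105,-0.0022,0],
    [-0.017,0.0105,-0.0022,0],
    [-0.017,0.0105,-0.0022,0],
    [-0.017,0.0105,-0.0022,0],
    [-0.017,0.0105,-0.0022,0],
    [-0.017,0.0105,-0.0022,0],
    [-0.014,0.009,-0.002,0],
    [-0.009,0.005,-0.002,0],
    [0,0,0,0],
    [0,0,0,0]
  ]
}}

```text
clock: 12.15
eef_pos: [0.6253, 0.1023, 0.2091]
tool_rot: [0.635, 0.77, 0.041, -0.052]
ft_force: [-0.1, 0.4, -2.3]
grip_width: 0.0243
```

```bash
python3 go.py "(.632,.0966,.2)"
python3 - <<'E'
from h import *
o,p,d,i=wrist();cv2.imwrite("pics/w4.png",p);P=pts("w",d,i)
q,dd=cams.camera("scene");cv2.imwrite("pics/s4.png",cv2.resize(q[120:340,220:500],(763,600)))
t,dt=cams.camera("top");cv2.imwrite("pics/t4.png",cv2.resize(t[130:330,210:410],(600,600)));Q=pts("top",dt)
m=(np.hypot(P[...,0]-.632,P[...,1]-.09)<.07)&(P[...,2]>.17)&(P[...,2]<.25)
print(m.sum(),np.histogram(P[m][:,2],16,(.17,.25)))
m=(np.hypot(Q[...,0]-.632,Q[...,1]-.09)<.07)&(Q[...,2]>.17)&(Q[...,2]<.25)
print(m.sum(),np.histogram(Q[m][:,2],16,(.17,.25)))
E
```

```text
12.15 [0.6253 0.1023 0.2091] grip 0.0243 q [0.1  0.53 0.37 1.43 0.13 1.48] ft [-0.11  0.43 -2.34]
[[-0.1888  0.9816 -0.0274]
 [ 0.9732  0.1907  0.1286]
 [ 0.1315 -0.0024 -0.9913]] turn 0.018035763228595007 turnfix -0.018035763228595007
[0.632  0.0966 0.2   ] tool shift from prev [-0.008   0.0055  0.0081]
23545 (array([    0,     0,     0,     0,    55,   126, 15648,   171,   235,
         457,   566,   684,   712,  3536,   543,   812]), array([0.17 , 0.175, 0.18 , 0.185, 0.19 , 0.195, 0.2  , 0.205, 0.21 ,
       0.215, 0.22 , 0.225, 0.23 , 0.235, 0.24 , 0.245, 0.25 ]))
589 (array([  0,   0,   0,   0,   6,  69, 405,  92,   3,   4,   2,   1,   2,
         4,   1,   0]), array([0.17 , 0.175, 0.18 , 0.185, 0.19 , 0.195, 0.2  , 0.205, 0.21 ,
       0.215, 0.22 , 0.225, 0.23 , 0.235, 0.24 , 0.245, 0.25 ]))
```

View pics/w4.png

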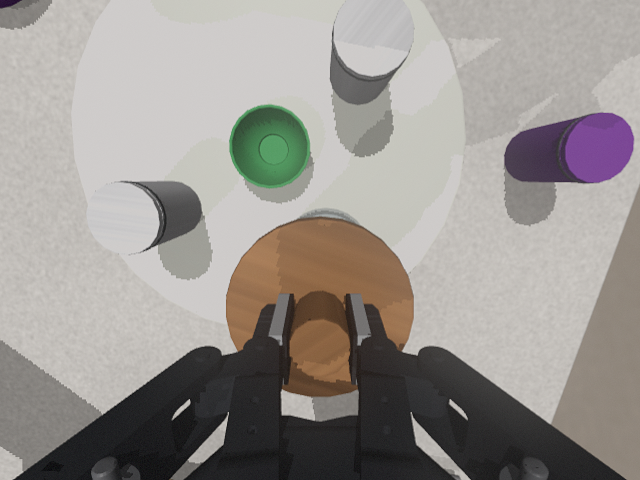

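View pics/s4.png

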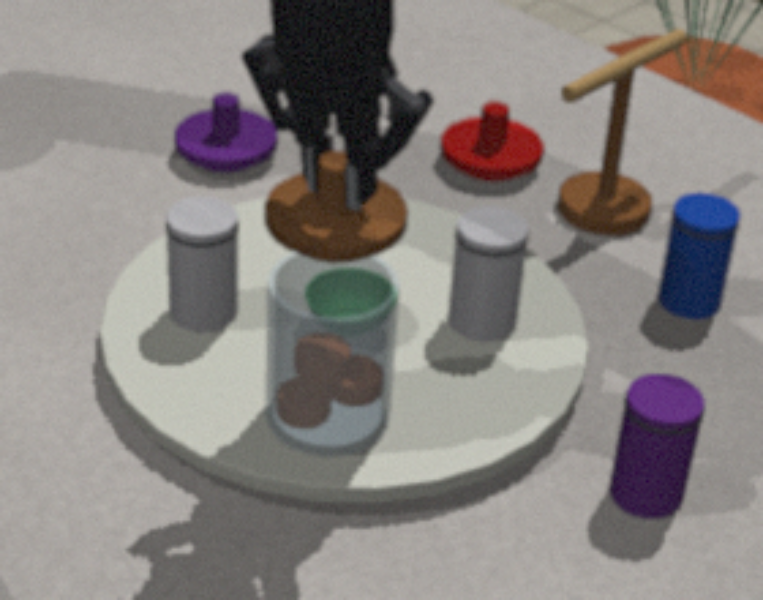

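View pics/t4.png

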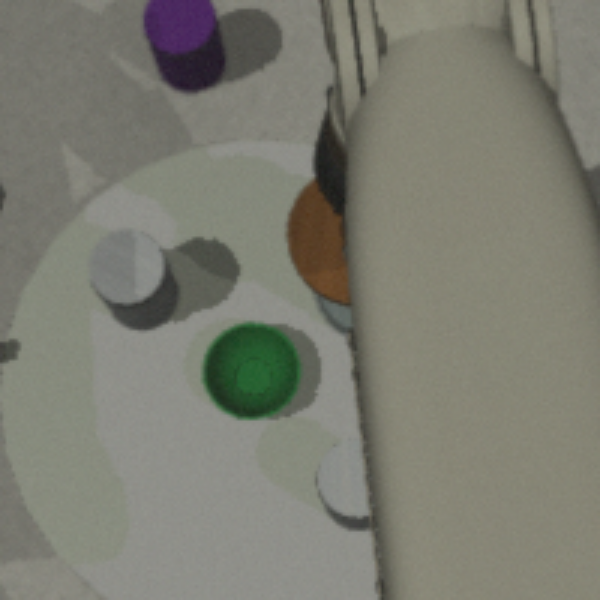

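The lid is held above the jar; the wrist view shows the flange at (320,305). Measuring its tilt and centre.

```bash
python3 - <<'E'
from h import *
o,p,d,i=wrist();P=pts("w",d,i);print(o["eef_pos"])
hsv=cv2.cvtColor(p,cv2.COLOR_BGR2HSV)
m=(hsv[...,1]>90)&(hsv[...,0]<20)&(P[...,2]>.194)&(P[...,2]<.208)&(np.hypot(P[...,0]-.63,P[...,1]-.1)<.06)
Q=P[m];c=np.linalg.lstsq(np.c_[Q[:,:2]-Q[:,:2].mean(0),np.ones(len(Q))],Q[:,2],rcond=None)[0];print("slope",c)
h=cv2.convexHull(np.argwhere(m)[:,::-1].astype(np.int32)).reshape(-1,2)
b=P[h[:,1],h[:,0]]
top=b[h[:,1]<330]; print(circ(top),circ(b),len(top))
# jar rim: glass depth visible?
m=(P[...,2]>.14)&(P[...,2]<.155)&(np.hypot(P[...,0]-.63,P[...,1]-.1)<.08);print(m.sum(),P[m].mean(0) if m.any() else 0)
E
python3 go.py
```

```text
[0.62502785 0.10331397 0.2097977 ]
slope [-0.00120095  0.0002918   0.20306775]
(array([0.62555874, 0.10042772]), np.float64(0.04706474826770316)) (array([0.62572019, 0.09995475]), np.float64(0.04736303703876033)) 28
0 0
12.35 [0.6251 0.1034 0.2099] grip 0.0246 q [0.1  0.53 0.37 1.43 0.13 1.48] ft [-0.39  0.28 -1.37]
[[-0.1907  0.9813 -0.0264]
 [ 0.9729  0.1925  0.1285]
 [ 0.1312 -0.0012 -0.9914]] turn 0.008886447750823492 turnfix -0.008886447750823494
```

{"api": "send_rows", "payload": {
  "moves": [
    [-0.0037,0.0025,-0.0005,0],
    [-0.0037,0.0025,-0.0005,0],
    [0,0,0,0],
    [-0.0013,0,0.01,0],
    [-0.0013,0,0.01,0],
    [0,0,0,0],
    [0,0,0,0]
  ]
}}

```text
clock: 13.05
eef_pos: [0.6312, 0.0964, 0.1886]
tool_rot: [0.635, 0.77, 0.041, -0.052]
ft_force: [-0.2, -0.6, -0.1]
grip_width: 0.024
```

```bash
python3 go.py "(.6314,.097,.1668)"
python3 - <<'E'
from h import *
q,dd=cams.camera("scene");cv2.imwrite("pics/s5.png",cv2.resize(q[160:310,290:400],(440,600),interpolation=cv2.INTER_CUBIC))
E
```

```text
13.05 [0.6312 0.0964 0.1886] grip 0.024 q [0.09 0.55 0.35 1.39 0.13 1.47] ft [-0.24 -0.55 -0.08]
[[-0.1894  0.9815 -0.0282]
 [ 0.9731  0.1914  0.1283]
 [ 0.1313 -0.0031 -0.9913]] turn 0.023731373352662163 turnfix -0.02373137335266216
[0.6314 0.097  0.1668] tool shift from prev [-0.0023  0.0004  0.0217]
```

View pics/s5.png

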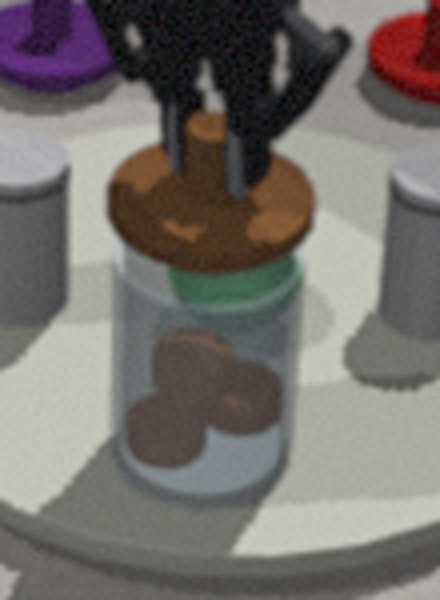

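The lid looks well centred over the mouth, with the jar axis at about x=205 and the lid at about x=210. Lowering slowly.

{"api": "send_rows", "payload": {
  "moves": [
    [-0.0006,0,0.004,0],
    [-0.0006,0,0.004,0],
    [-0.0006,0,0.004,0],
    [-0.0005,0,0.004,0],
    [0,0,0.003,0],
    [0,0,0,0],
    [0,0,0,0]
  ]
}}

```text
clock: 13.8
eef_pos: [0.6318, 0.0966, 0.1704]
tool_rot: [0.634, 0.77, 0.041, -0.051]
ft_force: [-0.4, 0.1, -2.1]
grip_width: 0.0246
```

{"api": "send_rows", "payload": {
  "moves": [
    [-0.0002,0,0.0015,0],
    [-0.0002,0,0.0015,0],
    [0,0,0.001,0],
    [0,0,0,0],
    [0,0,0,0]
  ]
}}

```text
clock: 14.3
eef_pos: [0.6318, 0.0967, 0.1664]
tool_rot: [0.635, 0.77, 0.041, -0.051]
ft_force: [0.2, 0.1, -1.1]
grip_width: 0.0243
```

{"api": "send_rows", "payload": {
  "moves": [
    [0,0,0.001,0],
    [0,0,0,0],
    [0,0,0,0]
  ]
}}

```text
clock: 14.6
eef_pos: [0.6318, 0.0967, 0.1664]
tool_rot: [0.635, 0.77, 0.042, -0.051]
ft_force: [-2.1, -0.4, 5.9]
grip_width: 0.0244
```

Contact: the upward force is 6 N. Opening and rising straight up.

{"api": "send_rows", "payload": {
  "moves": [
    [0,0,0,0],
    [0,0,0,0],
    [0,0,0,0],
    [0,0,0,0],
    [0,0,0,0],
    [0,0,0,0]
  ],
  "claw": 1
}}

```text
clock: 15.2
eef_pos: [0.6317, 0.0969, 0.1653]
tool_rot: [0.634, 0.77, 0.041, -0.051]
ft_force: [-0.6, 0.1, 0.3]
grip_width: 0.0851
```

{"api": "send_rows", "payload": {
  "moves": [
    [0.001,0,-0.0075,0],
    [0.002,0,-0.015,0],
    [0.002,0,-0.015,0],
    [0.002,0,-0.015,0],
    [0.002,0,-0.015,0],
    [0.001,0,-0.0075,0],
    [0,0,0,0]
  ]
}}

```text
clock: 15.9
eef_pos: [0.6326, 0.097, 0.243]
tool_rot: [0.634, 0.77, 0.043, -0.05]
ft_force: [1.2, -1.0, -0.2]
grip_width: 0.0855
```

```bash
python3 go.py "(.4762,.1105,.16)" "(.4762,.1105,.068)"
python3 - <<'E'
from h import *
q,dd=cams.camera("scene");cv2.imwrite("pics/s6.png",cv2.resize(q[160:310,290:400],(440,600),interpolation=cv2.INTER_CUBIC))
o,p,d,i=wrist();P=pts("w",d,i);cv2.imwrite("pics/w6.png",p)
hsv=cv2.cvtColor(p,cv2.COLOR_BGR2HSV);c=np.hypot(P[...,0]-.63,P[...,1]-.094)<.06
for zl,zh in ((.15,.17),(.188,.202)):
    m=c&(hsv[...,1]>90)&(hsv[...,0]<20)&(P[...,2]>zl)&(P[...,2]<zh)
    Q=P[m];print(m.sum(),np.linalg.lstsq(np.c_[Q[:,:2]-Q[:,:2].mean(0),np.ones(len(Q))],Q[:,2],rcond=None)[0])
    h=cv2.convexHull(np.argwhere(m)[:,::-1].astype(np.int32)).reshape(-1,2); print(circ(P[h[:,1],h[:,0]]))
E
```

```text
15.9 [0.6326 0.097  0.243 ] grip 0.0855 q [0.09 0.54 0.47 1.51 0.13 1.47] ft [ 1.17 -0.98 -0.18]
[[-0.19    0.9815 -0.0228]
 [ 0.973   0.1914  0.1288]
 [ 0.1307  0.0022 -0.9914]] turn -0.017133727842573488 turnfix 0.017133727842573488
[0.4762 0.1105 0.16  ] tool shift from prev [ 0.032  -0.1511  0.0876]
[0.4762 0.1105 0.068 ] tool shift from prev [-0.012  -0.0002  0.0912]
11267 [-0.00069732  0.00159247  0.15971011]
(array([0.63257425, 0.09343884]), np.float64(0.047171791810690616))
1345 [ 0.01421364 -0.07399694  0.19520562]
(array([0.63269293, 0.09367937]), np.float64(0.012657775809532224))
```

View pics/s6.png

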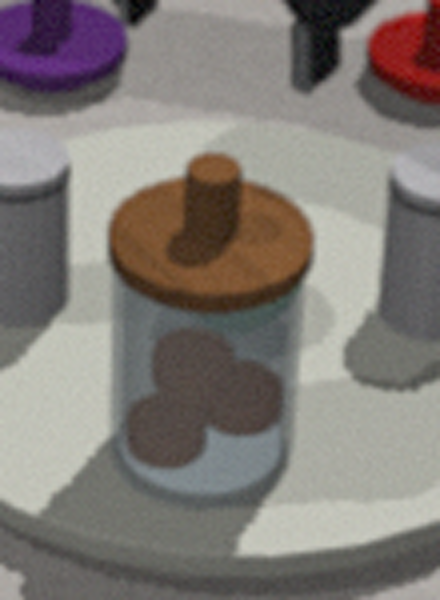

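View pics/w6.png

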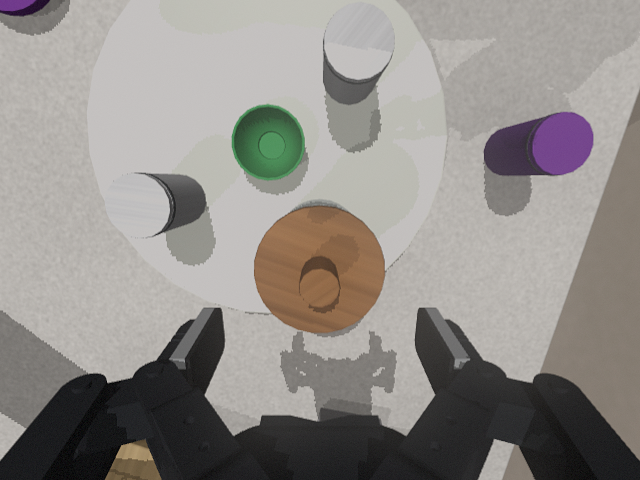

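The lid is home: flange level at z = 0.1597 (expected 0.160) and centred within about 1.5 mm. Now the nearer tin (top image 330,290); the wrist view shows it plain silver at (140,205).

{"api": "send_rows", "payload": {
  "moves": [
    [0.0055,-0.0188,0.0007,0],
    [0.0055,-0.0188,0.0007,0],
    [0.0055,-0.0188,0.0007,0],
    [0.0055,-0.0188,0.0007,0],
    [0.0055,-0.0188,0.0007,0],
    [0.0055,-0.0188,0.0007,0],
    [0.0055,-0.0188,0.0007,0],
    [0.0055,-0.0188,0.0007,0],
    [-0.002,0,0.016,0],
    [-0.002,0,0.016,0],
    [-0.002,0,0.016,0],
    [-0.002,0,0.016,0],
    [-0.001,0,0.008,0],
    [0,0,0,0],
    [0,0,0,0]
  ]
}}

```text
clock: 17.5
eef_pos: [0.4755, 0.1122, 0.169]
tool_rot: [0.635, 0.77, 0.041, -0.051]
ft_force: [0.7, -0.3, 0.1]
grip_width: 0.0854
```

```bash
cat > tin.py <<'E'
import sys
from h import *
x,y,z0,z1=map(float,sys.argv[1:5])
o,p,d,i=wrist();P=pts("w",d,i);cv2.imwrite(f"pics/{sys.argv[5]}.png",p)
m=(np.hypot(P[...,0]-x,P[...,1]-y)<.04)&(P[...,2]>z0)&(P[...,2]<z1);Q=P[m]
m8=cv2.morphologyEx((m*255).astype(np.uint8),cv2.MORPH_CLOSE,np.ones((5,5)))
h=cv2.convexHull(np.argwhere(m)[:,::-1].astype(np.int32)).reshape(-1,2)
print(m.sum(),np.median(Q[:,2]),circ(P[h[:,1],h[:,0]]),Q.min(0),Q.max(0))
E
python3 tin.py .4765 .1085 .112 .124 w7; python3 go.py "(.477,.111,.07)"
```

```text
5372 0.11762592469726868 (array([0.47724198, 0.10843734]), np.float64(0.02673211066138623)) [0.45043516 0.08156094 0.11218917] [0.50390792 0.13512154 0.11983688]
17.55 [0.4759 0.1122 0.1694] grip 0.0854 q [ 0.15  0.26 -0.14  1.17  0.13  1.53] ft [-0.03  1.25  0.33]
[[-1.897e-01  9.815e-01 -2.540e-02]
 [ 9.731e-01  1.914e-01  1.286e-01]
 [ 1.310e-01 -4.000e-04 -9.914e-01]] turn 0.0027750342315169744 turnfix -0.0027750342315169744
[0.477 0.111 0.07 ] tool shift from prev [-0.0144  0.0009  0.0984]
```

View pics/w7.png

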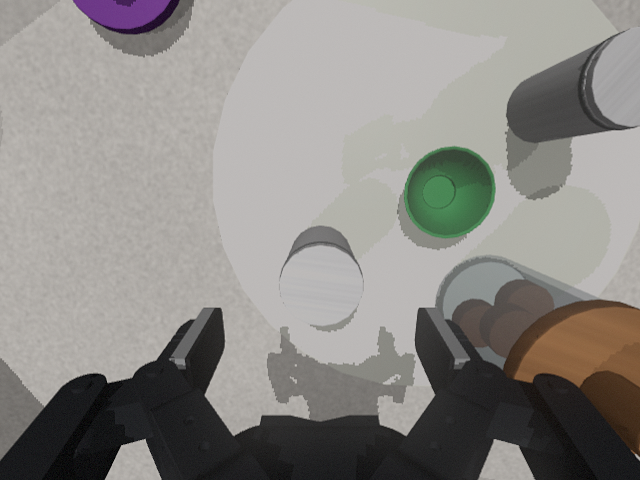

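The tin is centred between the open fingers at (320,285). Descending and gripping.

{"api": "send_rows", "payload": {
  "moves": [
    [-0.0015,0.0001,0.01,0],
    [-0.0015,0.0001,0.01,0],
    [-0.0015,0.0001,0.01,0],
    [-0.0015,0.0001,0.01,0],
    [-0.0014,0.0001,0.01,0],
    [-0.0014,0.0001,0.01,0],
    [-0.0014,0.0001,0.01,0],
    [-0.0014,0.0001,0.01,0],
    [-0.0014,0.0001,0.01,0],
    [-0.0014,0,0.0085,0],
    [0,0,0,0]
  ]
}}

```text
clock: 18.65
eef_pos: [0.4755, 0.1108, 0.0679]
tool_rot: [0.635, 0.77, 0.04, -0.052]
ft_force: [0.3, 0.2, 0.3]
grip_width: 0.0854
```

{"api": "send_rows", "payload": {
  "moves": [
    [0,0,0,0],
    [0,0,0,0],
    [0,0,0,0],
    [0,0,0,0],
    [0,0,0,0],
    [0,0,0,0]
  ],
  "claw": -1
}}

```text
clock: 19.25
eef_pos: [0.4773, 0.1111, 0.0702]
tool_rot: [0.634, 0.77, 0.042, -0.05]
ft_force: [-1.1, -0.8, 6.2]
grip_width: 0.053
```

```bash
python3 go.py
```

```text
19.25 [0.4773 0.1111 0.0702] grip 0.053 q [ 0.15  0.36 -0.29  0.93  0.13  1.53] ft [-1.07 -0.79  6.23]
[[-1.898e-01  9.815e-01 -2.430e-02]
 [ 9.730e-01  1.913e-01  1.288e-01]
 [ 1.311e-01  8.000e-04 -9.914e-01]] turn -0.005974386499648647 turnfix 0.005974386499648647
```

{"api": "send_rows", "payload": {
  "moves": [
    [0.0008,0,-0.006,0],
    [0.0013,0,-0.01,0],
    [0.0013,0,-0.01,0],
    [0.0013,0,-0.01,0],
    [0.0013,0,-0.01,0],
    [0.0013,0,-0.01,0],
    [0.0006,0,-0.004,0],
    [0,0,0,0],
    [0,0,0,0],
    [0,0,0,0],
    [0,0,0,0]
  ]
}}

```text
clock: 20.35
eef_pos: [0.4762, 0.1109, 0.1294]
tool_rot: [0.635, 0.77, 0.041, -0.051]
ft_force: [0.7, -0.8, -1.9]
grip_width: 0.053
```

```bash
python3 - <<'E'
from h import *
F=[];
for k in range(8):
    p,d=cams.camera("wrist");o=monitor.get_obs();F.append(o["ft_force"])
print(np.mean(F,0),np.std(F,0));cv2.imwrite("pics/w8.png",p)
E
python3 go.py
```

```text
[-0.04819677  0.0260486  -1.1634593 ] [0.20869832 0.4285149  0.49628554]
20.75 [0.4766 0.111  0.1298] grip 0.0531 q [ 0.15  0.29 -0.21  1.08  0.13  1.53] ft [-0.38 -0.17 -0.83]
[[-0.1896  0.9815 -0.0262]
 [ 0.9731  0.1914  0.1284]
 [ 0.131  -0.0012 -0.9914]] turn 0.009109378703054916 turnfix -0.009109378703054916
```

View pics/w8.png

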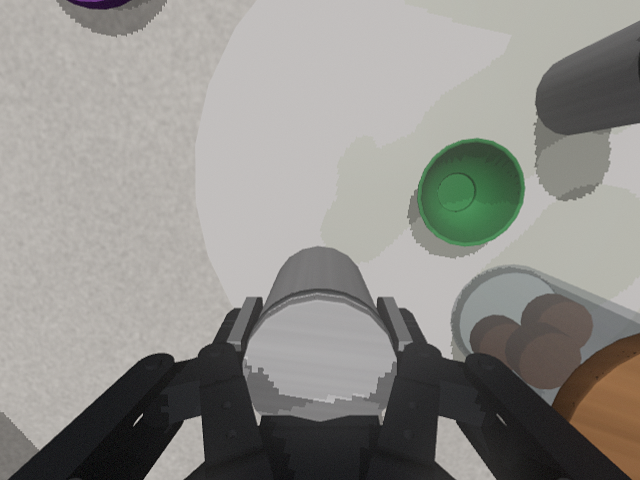

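The mean weight is 1.16 N (about 0.12 kg), so this is the lighter tin, gripped upright at (320,340). Setting it back down.

{"api": "send_rows", "payload": {
  "moves": [
    [-0.0013,0,0.01,0],
    [-0.0013,0,0.01,0],
    [-0.0013,0,0.01,0],
    [-0.0013,0,0.01,0],
    [-0.0013,0,0.01,0],
    [-0.0007,0,0.005,0],
    [-0.0004,0,0.003,0],
    [0,0,0,0],
    [0,0,0,0]
  ]
}}

```text
clock: 21.65
eef_pos: [0.4769, 0.1111, 0.0717]
tool_rot: [0.634, 0.77, 0.042, -0.051]
ft_force: [-0.0, 0.2, -0.9]
grip_width: 0.0527
```

{"api": "send_rows", "payload": {
  "moves": [
    [0,0,0.0015,0],
    [0,0,0,0],
    [0,0,0,0]
  ]
}}

```text
clock: 21.95
eef_pos: [0.4769, 0.1113, 0.0703]
tool_rot: [0.634, 0.77, 0.042, -0.051]
ft_force: [0.6, -0.7, -0.1]
grip_width: 0.0534
```

{"api": "send_rows", "payload": {
  "moves": [
    [0,0,0.001,0],
    [0,0,0,0],
    [0,0,0,0]
  ]
}}

```text
clock: 22.25
eef_pos: [0.4769, 0.1113, 0.0702]
tool_rot: [0.635, 0.77, 0.042, -0.051]
ft_force: [-1.9, -0.4, 7.4]
grip_width: 0.053
```

On the turntable (7 N contact). Release, rise, and go to the other tin.

{"api": "send_rows", "payload": {
  "moves": [
    [0,0,0,0],
    [0,0,0,0],
    [0,0,0,0],
    [0,0,0,0],
    [0,0,0,0],
    [0,0,0,0]
  ],
  "claw": 1
}}

```text
clock: 22.85
eef_pos: [0.4764, 0.1113, 0.0688]
tool_rot: [0.635, 0.77, 0.041, -0.051]
ft_force: [-0.4, 0.0, -0.3]
grip_width: 0.085
```

{"api": "send_rows", "payload": {
  "moves": [
    [0.001,0,-0.0075,0],
    [0.002,0,-0.015,0],
    [0.002,0,-0.015,0],
    [0.002,0,-0.015,0],
    [0.002,0,-0.015,0],
    [0.002,0,-0.015,0],
    [0.002,0,-0.015,0],
    [0.002,0,-0.015,0],
    [0.002,0,-0.015,0],
    [0.001,0,-0.0075,0],
    [0,0,0,0]
  ]
}}

```text
clock: 23.95
eef_pos: [0.4774, 0.1117, 0.2066]
tool_rot: [0.634, 0.77, 0.042, -0.05]
ft_force: [0.4, -0.1, -0.1]
grip_width: 0.0853
```

```bash
python3 tin.py .477 .1085 .112 .124 w9; python3 go.py "(.6295,.2665,.205)" "(.6295,.2665,.17)"
```

```text
3955 0.11764040135129761 (array([0.47734071, 0.10893248]), np.float64(0.026795297229708862)) [0.45083771 0.08201952 0.11203757] [0.50442537 0.13552154 0.11997279]
24.0 [0.4768 0.1115 0.2055] grip 0.0852 q [ 0.15  0.24 -0.08  1.26  0.13  1.53] ft [ 0.25  0.   -0.46]
[[-0.1897  0.9815 -0.025 ]
 [ 0.9731  0.1913  0.1286]
 [ 0.131   0.     -0.9914]] turn -0.0001916143605647545 turnfix 0.0001916143605647545
[0.6295 0.2665 0.205 ] tool shift from prev [0.1218 0.1795 0.0166]
[0.6295 0.2665 0.17  ] tool shift from prev [-0.0046 -0.      0.0347]
```

View pics/w9.png

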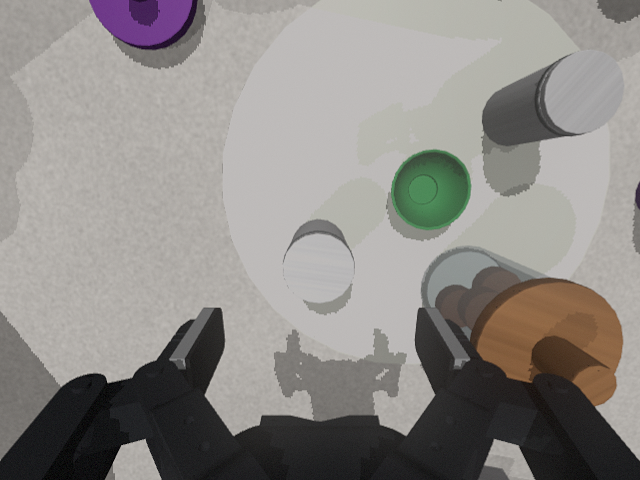

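The light tin stands upright where it was, at (320,265), top at z = 0.1176. Moving to the other silver tin.

{"api": "send_rows", "payload": {
  "moves": [
    [0.0102,0.015,0.0014,0],
    [0.0102,0.015,0.0014,0],
    [0.0102,0.015,0.0014,0],
    [0.0102,0.015,0.0014,0],
    [0.0102,0.015,0.0014,0],
    [0.0102,0.015,0.0014,0],
    [0.0102,0.015,0.0014,0],
    [0.0102,0.015,0.0014,0],
    [0.0102,0.015,0.0014,0],
    [0.0102,0.015,0.0014,0],
    [0.0102,0.015,0.0014,0],
    [0.0102,0.015,0.0014,0],
    [-0.0015,0,0.012,0],
    [-0.0015,0,0.012,0],
    [-0.0015,0,0.011,0],
    [0,0,0,0],
    [0,0,0,0]
  ]
}}

```text
clock: 25.7
eef_pos: [0.6288, 0.2667, 0.1684]
tool_rot: [0.635, 0.77, 0.041, -0.051]
ft_force: [0.2, -0.4, 1.0]
grip_width: 0.0857
```

```bash
python3 tin.py .629 .2645 .112 .124 w10; python3 go.py "(.6295,.2668,.07)"
```

```text
5430 0.11765673527242927 (array([0.63008255, 0.2640933 ]), np.float64(0.026698450252739505)) [0.60332264 0.23746457 0.11200055] [0.65689305 0.29064017 0.11982809]
25.75 [0.6294 0.2669 0.1693] grip 0.0853 q [0.34 0.63 0.43 1.36 0.13 1.72] ft [ 0.37 -0.63 -0.05]
[[-0.1892  0.9816 -0.026 ]
 [ 0.9732  0.1909  0.1285]
 [ 0.1311 -0.001  -0.9914]] turn 0.00785192040174669 turnfix -0.007851920401746688
[0.6295 0.2668 0.07  ] tool shift from prev [-0.0132  0.0002  0.0984]
```

View pics/w10.png

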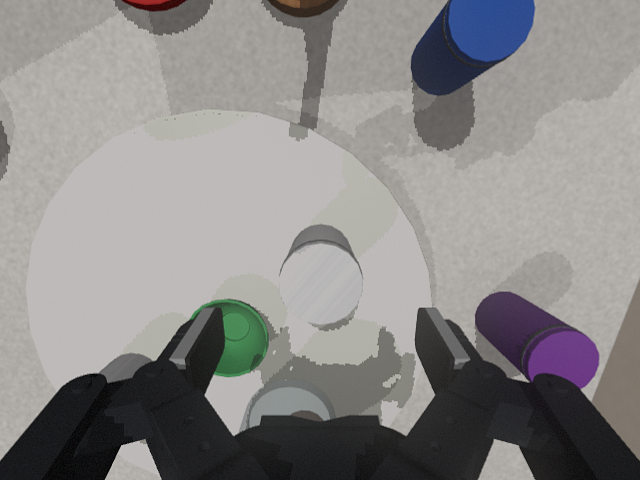

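The silver tin is centred at (320,283). The left finger clears the bowl by about 20 mm. Descending and gripping.

{"api": "send_rows", "payload": {
  "moves": [
    [-0.0013,0,0.01,0],
    [-0.0013,0,0.01,0],
    [-0.0013,0,0.01,0],
    [-0.0013,0,0.01,0],
    [-0.0013,0,0.01,0],
    [-0.0013,0,0.01,0],
    [-0.0013,0,0.01,0],
    [-0.0013,0,0.01,0],
    [-0.0013,0,0.01,0],
    [-0.0013,0,0.0085,0],
    [0,0,0,0]
  ]
}}

```text
clock: 26.85
eef_pos: [0.6284, 0.2669, 0.0677]
tool_rot: [0.635, 0.77, 0.04, -0.052]
ft_force: [0.9, 0.1, 0.5]
grip_width: 0.0854
```

{"api": "send_rows", "payload": {
  "moves": [
    [0,0,0,0],
    [0,0,0,0],
    [0,0,0,0],
    [0,0,0,0],
    [0,0,0,0],
    [0,0,0,0]
  ],
  "claw": -1
}}

```text
clock: 27.45
eef_pos: [0.63, 0.2676, 0.0708]
tool_rot: [0.634, 0.77, 0.042, -0.051]
ft_force: [-1.7, -0.8, 5.2]
grip_width: 0.0536
```

{"api": "send_rows", "payload": {
  "moves": [
    [0.0008,0,-0.006,0],
    [0.0013,0,-0.01,0],
    [0.0013,0,-0.01,0],
    [0.0013,0,-0.01,0],
    [0.0013,0,-0.01,0],
    [0.0013,0,-0.01,0],
    [0.0006,0,-0.004,0],
    [0,0,0,0],
    [0,0,0,0],
    [0,0,0,0]
  ]
}}

```text
clock: 28.45
eef_pos: [0.629, 0.2672, 0.1294]
tool_rot: [0.635, 0.77, 0.041, -0.051]
ft_force: [-0.3, 0.6, -4.1]
grip_width: 0.0535
```

```bash
python3 - <<'E'
from h import *
F=[];
for k in range(8):
    p,d=cams.camera("wrist");o=monitor.get_obs();F.append(o["ft_force"])
print(np.mean(F,0),np.std(F,0));cv2.imwrite("pics/w11.png",p)
E
python3 go.py "(.6295,.2668,.24)" "(.55,0,.24)" "(.4985,-.27,.24)" "(.4985,-.27,.20)"
```

```text
[ 0.05246959 -0.0873465  -3.643442  ] [0.30566651 0.53856457 0.49295876]
28.85 [0.6295 0.2673 0.13  ] grip 0.0534 q [0.34 0.65 0.36 1.27 0.13 1.72] ft [-0.28 -0.11 -2.74]
[[-0.1896  0.9815 -0.0264]
 [ 0.9731  0.1914  0.1283]
 [ 0.131  -0.0013 -0.9914]] turn 0.010074101671821638 turnfix -0.010074101671821638
[0.6295 0.2668 0.24  ] tool shift from prev [ 0.0139 -0.0002 -0.1091]
[0.55 0.   0.24] tool shift from prev [-0.2446 -0.1291 -0.0321]
[ 0.4985 -0.27    0.24  ] tool shift from prev [-0.253  -0.1022 -0.0333]
[ 0.4985 -0.27    0.2   ] tool shift from prev [-0.0052  0.0001  0.0397]
```

View pics/w11.png

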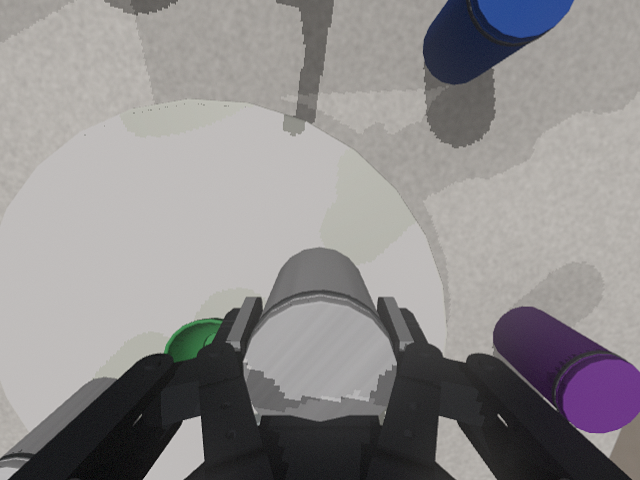

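This tin weighs 3.6 N, so it is the heavy one, gripped upright at (320,345). Raising, moving inward past the jar, then over to the board.

{"api": "send_rows", "payload": {
  "moves": [
    [0.001,0,-0.009,0],
    [0.0024,0,-0.018,0],
    [0.0024,0,-0.018,0],
    [0.0024,0,-0.018,0],
    [0.0024,0,-0.018,0],
    [0.0024,0,-0.018,0],
    [0.0012,0,-0.009,0],
    [-0.004,-0.009,-0.0005,0],
    [-0.0077,-0.0184,-0.001,0],
    [-0.0077,-0.0184,-0.001,0],
    [-0.0077,-0.0184,-0.001,0],
    [-0.0077,-0.0184,-0.001,0],
    [-0.0077,-0.0184,-0.001,0],
    [-0.004,-0.009,-0.0005,0],
    [0,0,0,0]
  ]
}}

```text
clock: 30.35
eef_pos: [0.53, 0.1996, 0.2397]
tool_rot: [0.635, 0.77, 0.041, -0.051]
ft_force: [0.7, 1.1, -2.7]
grip_width: 0.0536
```

{"api": "send_rows", "payload": {
  "moves": [
    [-0.011,-0.003,-0.0015,0],
    [-0.022,-0.006,-0.003,0],
    [-0.022,-0.006,-0.003,0],
    [-0.022,-0.006,-0.003,0],
    [-0.022,-0.006,-0.003,0],
    [-0.022,-0.006,-0.003,0],
    [-0.022,-0.006,-0.003,0],
    [-0.022,-0.006,-0.003,0],
    [-0.022,-0.006,-0.003,0],
    [-0.022,-0.006,-0.003,0],
    [-0.022,-0.006,-0.003,0],
    [-0.022,-0.006,-0.003,0],
    [-0.022,-0.006,-0.003,0],
    [-0.022,-0.006,-0.003,0],
    [-0.022,-0.006,-0.003,0],
    [-0.022,-0.006,-0.003,0],
    [-0.022,-0.006,-0.003,0],
    [-0.022,-0.006,-0.003,0],
    [-0.011,-0.003,-0.0015,0],
    [0,0,0,0]
  ]
}}

```text
clock: 32.35
eef_pos: [0.5014, -0.2145, 0.2404]
tool_rot: [0.635, 0.769, 0.041, -0.051]
ft_force: [0.5, 0.0, -3.8]
grip_width: 0.0538
```

```bash
python3 go.py "(.4985,-.27,.20)"
python3 - <<'E'
from h import *
q,dd=cams.camera("scene");cv2.imwrite("pics/s12.png",q)
E
```

```text
32.35 [ 0.5014 -0.2145  0.2404] grip 0.0538 q [-0.46  0.39  0.24  1.49  0.1   0.91] ft [ 0.54  0.01 -3.82]
[[-0.1872  0.982  -0.0258]
 [ 0.9735  0.189   0.1284]
 [ 0.131  -0.0011 -0.9914]] turn 0.008348452711810804 turnfix -0.008348452711810804
[ 0.4985 -0.27    0.2   ] tool shift from prev [-0.0588 -0.0133  0.033 ]
```

View pics/s12.png

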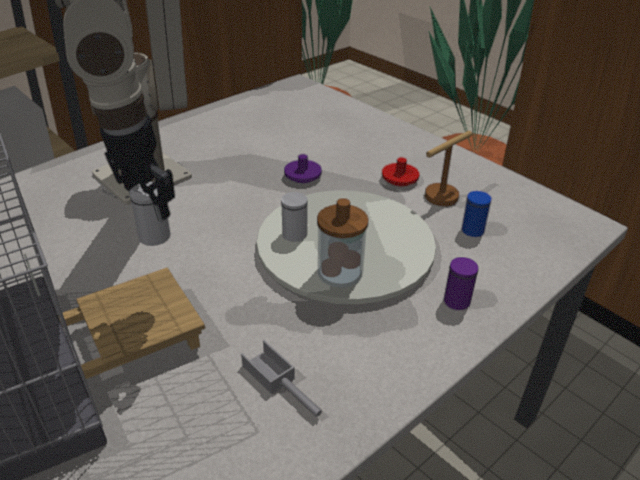

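The light tin is at (295,217) and the lidded jar at (342,245), both upright. The heavy tin is held at (152,217), approaching the board. Final approach.

{"api": "send_rows", "payload": {
  "moves": [
    [-0.004,-0.001,0.002,0],
    [-0.0085,-0.002,0.005,0],
    [-0.0085,-0.002,0.005,0],
    [-0.0085,-0.002,0.005,0],
    [-0.0085,-0.002,0.005,0],
    [-0.0085,-0.002,0.005,0],
    [-0.0085,-0.002,0.005,0],
    [-0.004,-0.001,0.002,0],
    [0,0,0,0],
    [0,0,0,0],
    [0,0,0,0],
    [0,0,0,0],
    [0,0,0,0]
  ]
}}

```text
clock: 33.7
eef_pos: [0.4979, -0.2682, 0.1997]
tool_rot: [0.634, 0.77, 0.041, -0.051]
ft_force: [0.2, -0.3, -3.3]
grip_width: 0.0533
```

```bash
python3 go.py
python3 - <<'E'
from h import *
q,dd=cams.camera("scene");cv2.imwrite("pics/s13.png",q)
t,dt=cams.camera("top");cv2.imwrite("pics/t13.png",t);P=pts("top",dt)
for nm,(x,y),zl,zh,r in [("tinlight",(.476,.108),.11,.125,.04),("lid",(.632,.0935),.152,.168,.06),("bowl",(.564,.183),.05,.065,.045)]:
    m=(np.hypot(P[...,0]-x,P[...,1]-y)<r)&(P[...,2]>zl)&(P[...,2]<zh)
    h=cv2.convexHull(np.argwhere(m)[:,::-1].astype(np.int32)).reshape(-1,2); Q=P[m]; print(nm,m.sum(),np.median(Q[:,2]),circ(P[h[:,1],h[:,0]]))
E
```

```text
33.7 [ 0.4979 -0.2682  0.1997] grip 0.0533 q [-0.55  0.46  0.23  1.43  0.1   0.83] ft [ 0.21 -0.33 -3.31]
[[-1.901e-01  9.814e-01 -2.570e-02]
 [ 9.730e-01  1.918e-01  1.281e-01]
 [ 1.307e-01 -6.000e-04 -9.914e-01]] turn 0.004823416193016498 turnfix -0.004823416193016498
tinlight 551 0.11783087710040552 (array([0.47584357, 0.10872658]), np.float64(0.026803145791232583))
lid 1565 0.15952730151323524 (array([0.63156891, 0.09368428]), np.float64(0.04772349009219144))
bowl 245 0.05610468210548536 (array([0.56386732, 0.18275369]), np.float64(0.03518179046773492))
```

View pics/s13.png

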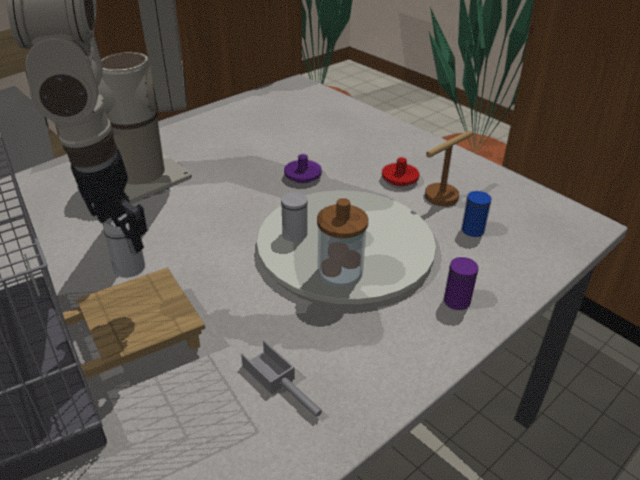

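View pics/t13.png

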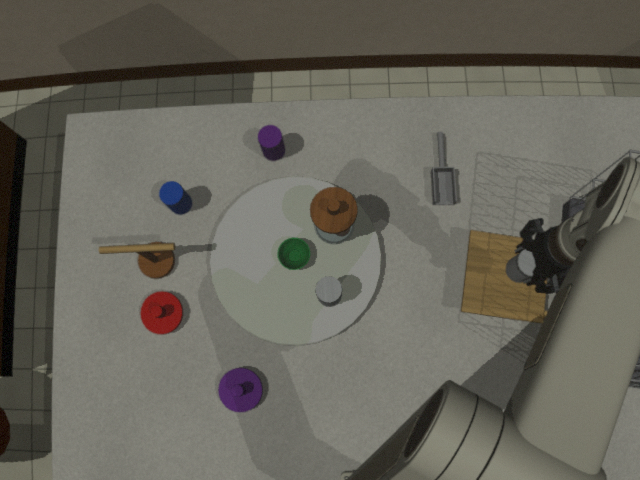

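The top view shows the heavy tin at (524,263) above the board (centre about 508,276 at board height; the offset is parallax), and everything else undisturbed. One last check of the tin's tilt and position from the depth.

Run:
```python
from h import *
print(plane("top",[(474,231),(552,241),(543,321),(462,312)],.06).mean(0))
o,p,d,i=wrist();P=pts("w",d,i);cv2.imwrite("pics/w14.png",p)
m=(np.hypot(P[...,0]-.4985,P[...,1]+.271)<.024)&(P[...,2]>.24)&(P[...,2]<.256);Q=P[m]
print(m.sum(),Q.mean(0),np.linalg.lstsq(np.c_[Q[:,:2]-Q[:,:2].mean(0),np.ones(len(Q))],Q[:,2],rcond=None)[0])
print(np.linalg.norm(o["joint_vel"]),o["clock"])
```

```text
[ 0.49916491 -0.27842615  0.06      ]
12775 [ 0.49804756 -0.26865186  0.2465598 ] [-0.00555297 -0.00026225  0.2465598 ]
0.0033635342895178594 33.8
```

View pics/w14.png

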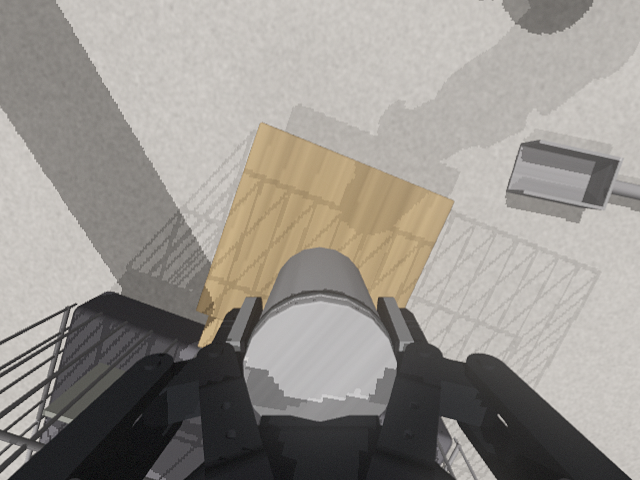

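The tin is level (slope under 0.006), within about 10 mm of the board's middle, with its underside about 97 mm above it, and still. Handing in.

```bash
python3 -c "
from workcell import order
print(order.job_done())"
```

```text
the job is handed in; nothing more can be done
None
```

I handed the job in at about 33.8 s of the 72 s allowed. No verdict is reported, so this rests on my own checks.

- **Lid:** it is home on the jar and let go. The flange is level at z = 0.1595 (0.160 expected), about 1 mm off the jar's centre.
- **Lighter tin:** the tin nearer the robot weighed 1.16 N. I set it back upright on the turntable, within about 1 mm of where it started, and released it.
- **Heavier tin:** the other tin weighed 3.6 N, slightly above its stated range of 2.8–3.5 N, with about 0.5 N of sensor noise. I am holding it still and level above the landing board, underside about 97 mm over it and about 10 mm from its middle.
- **Left alone:** the bowl was re-measured and had not moved. The perch, scoop and look-alikes stand where they were in the last pictures.

**What went wrong:** on the first approach joint 6 reached the end of its range and left the tool tilted by 0.13 rad. I turned the jaw axis horizontal so held objects stayed upright. If the range check counts touching the limit (3.141 rad measured against 3.14), that moment is the one risk I know of.

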